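# Rock the filler bung out of a gear housing

## Robot

A 6-joint arm with a two-finger parallel gripper is mounted at the origin on the work surface. World frame = base frame: x ahead of the robot, y to its left, z up, the work surface at z = 0. Lengths are in mm, angles in rad, forces in N, time in s.
With the tool pointing down it reaches from about 275 to 1000 mm from the base axis. Payload 8.4 kg.
Tool frame: the origin (TCP) lies between the finger pads; the fingertips stand 22 mm ahead of it and the grasp point (between the pads) lies 3 mm ahead of it (r.nose_length is the z of the fingertips in the tool frame, in mm); z points along the fingers, y is the line along which they close (so a half turn about z gives the same grasp; the last joint's range is limited). The gripper opens to 85 mm and grips with 20 to 120 N. Pads are 22 mm wide; open, the fingers measure 114 mm over their backs; the gripper's body (76 mm by 85 mm) begins 54 mm behind the grasp point. The pads swing forward as they close: fully open they stand 13 mm farther back than shut.
Start: joints at [1.118, 0.353, 1.633, -0, 1.155, -0.002], TCP at [272.303, 562.565, 253.281] pointing down, gripper open.
Joint ranges: [-2.63, 2.63], [-0.92, 2.1], [0.06, 2.66], [-1.3, 4.44], [0, 2.69], [-3.02, 3.02]. Speed limits (rad/s): [2.22, 2.22, 2.79, 3.14, 3.14, 3.14].

## Interface

Orientations are given as [roll, pitch, yaw] about the fixed x, y, z axes, in that order (R = Rz(yaw) Ry(pitch) Rx(roll)).
In Python, from rig import r, ticket, monitor, grab_frame, camera_params gives the robot as it stands (r), with the cameras as plain functions, the job (ticket) and the readings (monitor).
- The arm moves only by the shell command python3 steer.py 'ROWS' [FORCE]. ROWS is a JSON object with one list for each field, all of the same length, 1 to 5, a row being the entries at one place: ax, ay, az (a rotation vector in rad), x, y, z (the shift in mm), finger_gap (the opening from 0.0 (shut) to 1.0 (fully open)); each row shifts and turns the commanded pose from where the row before left it, along the tool's axes as they then stand; what a row does not reach is not made up. A row lasts 1/12 s, in which the tool goes at most 41.7 mm and 0.125 rad, less where a joint would pass 70% of its speed; a pose out of reach is approached as far as the arm can. The fingers move at their own pace and stop on an object; FORCE is the grip in N (left out, the last holds). Time passes only in rows, so rows that do not move let the fingers close. It prints the time, the measured TCP pose, the force, the opening and the grip force at its end. Input that does not fit is refused with a message, and nothing moves.
- monitor.sense(): the state, without advancing time (a new reading comes with each control period).
- grab_frame(name): name is "scene" or "top" or "wrist"; returns the picture (420x560x3 uint8, red, green, blue); there is no depth.
- camera_params(name): a dict with "fx", "fy", "cx", "cy" (pixels), "rvec" (rotation vector, rad) and "tvec" (3), from world to camera coordinates, as OpenCV has them. Camera axes: x right, y down, z forward; pixel columns grow to the right and rows downward; lengths in mm; the calibration is good to about 2 mm. A picture is of the moment at which its call begins: read the wrist's pose just before it. camera_params takes no time and is no camera call; for the wrist camera it gives the pose at the moment of the call.
- ticket.sign_off(): hands the job in; it is judged then, once.
The state is a dict: "clock": time; "qpos": joint angles; "qvel": joint speeds; "joint_efforts": joint torques, N m; "eef_pos": TCP position; "tcp_rot": TCP orientation; "contact_force": force on the tool from outside, world axes, zero at the start; "wrist_torque": the same for the moment, N m; "opening": opening from 0.0 (shut) to 1.0 (fully open); "grasp_force": force on a finger pad.
Only numpy, scipy, OpenCV 4.12 (cv2) and the standard library are available. Lean on these libraries where they do the work, as an engineer would, in place of code of your own. Each camera call takes 0.05 s, during which the arm holds its last target. There are 200 camera calls.

## Task

Swing the yellow keeper plate on the gear housing well clear of the red bung, about a quarter turn to either side. Then pull the bung from its slanting neck by rocking it side to side while you lift, leaning it over first to your left and then to your right (a good 10 degrees each way, its shank still in the neck) rather than yanking it straight out. Lower the bung into the blue bin before letting it go, leave the keeper swung clear, and do not disturb anything else on the bench.

Things in the scene. Friction and masses are not known exactly. Their poses are not given: they have to be found in the camera images.
- housing: Green gear housing, fixed to the bench, 230 x 170 mm at its foot and 112 mm high to its flat top. Origin: centre of its underside; its front (-x axis, with the slanting neck) faces roughly towards the robot; z up.
- neck: Slanting filler neck of the housing: grey round pipe, 60 mm outside, 39 mm bore. Origin: centre of its mouth, 175 mm above the bench. z: outwards along the neck, leaning 30 degrees from vertical towards the robot's side (the housing's -x); x: up the slope, away from the robot; y: to the left as seen from the robot.
- lips (a point): On the neck's axis, 8 mm below the mouth, between two spring-loaded rubber lips 14 mm to left and right (+y, -y) that lie over the bung's bead. A straight pull must spread both and takes 35 to 50 N. Leaning the bung about 12 to 15 degrees about one edge of its flange slips the bead past the far lip, which snaps under it; leaning the other way while lifting frees the other side.
- bung: Red tapered bung seated in the neck, about 50 g. Origin: centre of the underside of its round flange (44 mm across, 5 mm thick), which rests on the mouth; z: along its axis, out of the neck; it starts with its axes along those of neck. On the flange stands a flat grip tab, 14 mm thick along y, 34 mm wide along x, up to 34 mm above the origin.
- bead (a point): On the bung's axis, 13.5 mm below its origin, at its widest bead (30 mm across). The shank tapers from 34 mm across under the flange to 23 mm at 8 mm below it, widens to the bead, whose flat underside is 14.5 mm below it, and ends in a tip 24 mm below the flange.
- bung_top (a point): Centre of the top of the bung's grip tab, 34 mm along z from the bung's origin.
- keeper (a joint): Angle of the yellow keeper plate, rad, about a 12 mm post parallel to the neck's z at x = +62 mm in neck. At 0 the plate points down the slope over the bung and blocks it; positive turns counter-clockwise seen from above (free end to the right, -y); range -2 to 2; clear of the bung beyond 1.2 either way. Stays where left.
- keeper_knob (a point): On the round black knob of the keeper, 14 mm in diameter, 62 mm from the pivot, standing 30 mm above the plate (43 to 73 mm above the mouth plane) with its axis parallel to the neck's z. The point is on the axis 15 mm above the plate's top, 58 mm above the mouth plane; the knob moves at about 1 N. The plate is 22 mm wide, 5 mm thick.
- blue_bin: Empty open blue bin for the bung, fixed, 130 x 130 mm outside, 45 mm high, 4 mm wall and floor. Origin: centre of its underside.
- yellow_bin: Open yellow bin of the same size, holding two bolts; fixed. Not to be used. Origin: centre of its underside.
- torch: Yellow torch standing on end, 60 mm across, 157 mm tall, loose. Origin: centre of its underside.
- jar: Glass jar with a steel lid, 64 mm across, 85 mm tall, loose. Origin: centre of its underside.
- hammer: Claw hammer lying on the bench to the right of the bins, loose; about 300 mm long, along its x.
- wrench: Spanner lying on the bench in front of the housing, loose; about 200 mm long, along its x.
- tin: Small brass-coloured tin standing on the housing's top behind the post, 40 mm across, 40 mm tall, loose. Origin: centre of its underside.
- spool: Dark steel flanged wheel lying flat, 64 mm across, 40 mm tall, loose. Origin: centre of its underside.

How it is judged:
By the outcome, as a careful person would: the job done as asked, in the order asked, and still so for the second after the job is handed in, with the robot touching nothing.
It also fails if it takes over 51 s, if anything falls off the work surface, if the arm or the gripper's body presses on something with over 40 N, if the wrist force passes 120 N, or if a joint passes its speed limit or range.

## Working session

There is one attempt and no reset: what is moved stays moved. The work goes in short steps, Python scripts to look and compute and a shell command to move; the robot and the scene stay as the last step left them, time stands still between calls to the robot, and variables do not carry over. Pictures are saved under pics/ and viewed, at most 10 in all, crops included, and the job is handed in when it is done.

```bash
ls; mkdir -p pics; python3 - <<'E'
from rig import r, ticket, monitor, grab_frame, camera_params
import cv2,numpy as np
for n in("scene","top"):
    im=grab_frame(n); cv2.imwrite(f"pics/{n}0.png",im[:,:,::-1])
    p=camera_params(n); R=cv2.Rodrigues(np.array(p["rvec"],float))[0]
    print(n,p["fx"],p["cx"],p["cy"],"C",-R.T@np.array(p["tvec"]).ravel())
print(monitor.sense()["clock"],r.nose_length)
E
```

```text
pics
rig.py
steer.py
scene 488.6630768677988 281.84109859171895 216.83506695162873 C [1178.51031957 -635.67858954 1008.5835307 ]
top 509.7392451429926 279.2704637911462 207.5047638419858 C [ 459.82551881  -15.70320711 1558.22441075]
0.1 22.0
```

View pics/scene0.png

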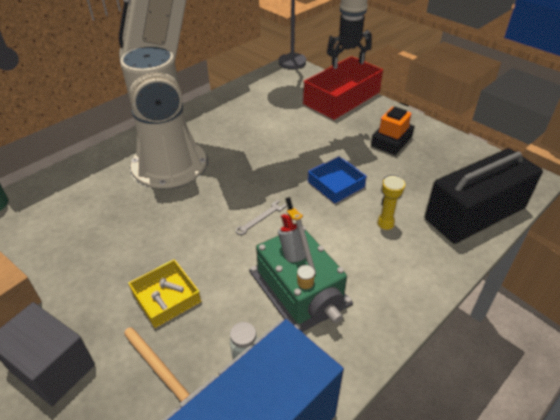

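View pics/top0.png

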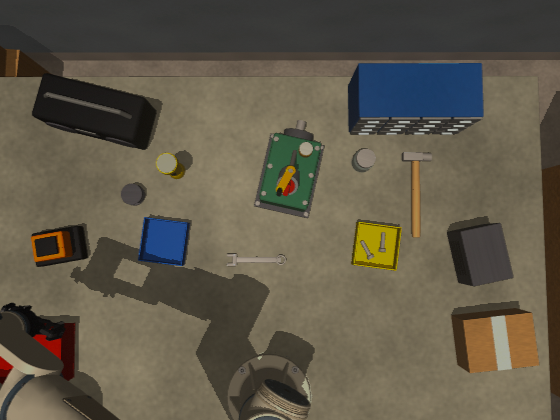

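The scene shows the housing with its red bung at about (287,222) and the keeper at (295,215), plus the blue bin at (337,180). In the top view the housing is at (290,172), red at (289,186), yellow keeper at (286,180), blue bin at (165,240) and tin at (306,149). I'll zoom in on these.

```bash
cat > h.py <<'E'
import cv2,numpy as np
from rig import r, ticket, monitor, grab_frame, camera_params
from scipy.spatial.transform import Rotation as Ro
def cam(n):
    p=camera_params(n); R=cv2.Rodrigues(np.array(p["rvec"],float))[0]
    return p,R,-R.T@np.array(p["tvec"],float).ravel()
def ray(c,uv):
    p,R,C=c; d=R.T@np.array([(uv[0]-p["cx"])/p["fx"],(uv[1]-p["cy"])/p["fy"],1]); return C,d/np.linalg.norm(d)
def onz(c,uv,z):
    C,d=ray(c,uv); return C+d*(z-C[2])/d[2]
def proj(c,X):
    p,R,C=c; q=R@(np.asarray(X,float)-C); return np.array([p["fx"]*q[0]/q[2]+p["cx"],p["fy"]*q[1]/q[2]+p["cy"]])
def tri(obs):
    A=np.zeros((3,3));b=np.zeros(3)
    for c,uv in obs:
        C,d=ray(c,uv);M=np.eye(3)-np.outer(d,d);A+=M;b+=M@C
    X=np.linalg.solve(A,b); return X,[np.linalg.norm(proj(c,X)-uv) for c,uv in obs]
E
python3 - <<'E'
from h import *
s=cv2.imread("pics/scene0.png");t=cv2.imread("pics/top0.png")
a=cv2.resize(s[190:330,240:360],None,fx=4,fy=4,interpolation=cv2.INTER_CUBIC)[:560,:400]
b=cv2.resize(t[115:225,245:335],None,fx=4.4,fy=4.4,interpolation=cv2.INTER_CUBIC)
o=np.zeros((560,800,3),np.uint8);o[:a.shape[0],:400]=a[:560];o[:b.shape[0],400:400+b.shape[1]]=b[:,:400]
cv2.imwrite("pics/z.png",o)
ct=cam("top");h=cv2.cvtColor(t,cv2.COLOR_BGR2HSV)
def m(lo,hi,x0,y0,x1,y1):
    k=cv2.inRange(h,lo,hi);q=np.zeros_like(k);q[y0:y1,x0:x1]=k[y0:y1,x0:x1];return q
g=m((60,80,30),(90,255,255),240,110,340,230)
c=max(cv2.findContours(g,0,1)[0],key=cv2.contourArea);bx=cv2.boxPoints(cv2.minAreaRect(c));print("green",bx,[onz(ct,p,112).round() for p in bx])
b=m((100,120,40),(125,255,255),120,200,200,280)
c=max(cv2.findContours(b,0,1)[0],key=cv2.contourArea);bx=cv2.boxPoints(cv2.minAreaRect(c));print("blue",[onz(ct,p,45).round() for p in bx])
E
```

```text
green [[257.9438  198.9101 ]
 [273.39886 131.9382 ]
 [321.7472  143.09549]
 [306.2921  210.06738]] [array([580.,  27., 112.]), array([773., -18., 112.]), array([ 740., -156.,  112.]), array([ 547., -110.,  112.])]
blue [array([407., 384.,  45.]), array([536., 369.,  45.]), array([517., 235.,  45.]), array([389., 251.,  45.])]
```

View pics/z.png

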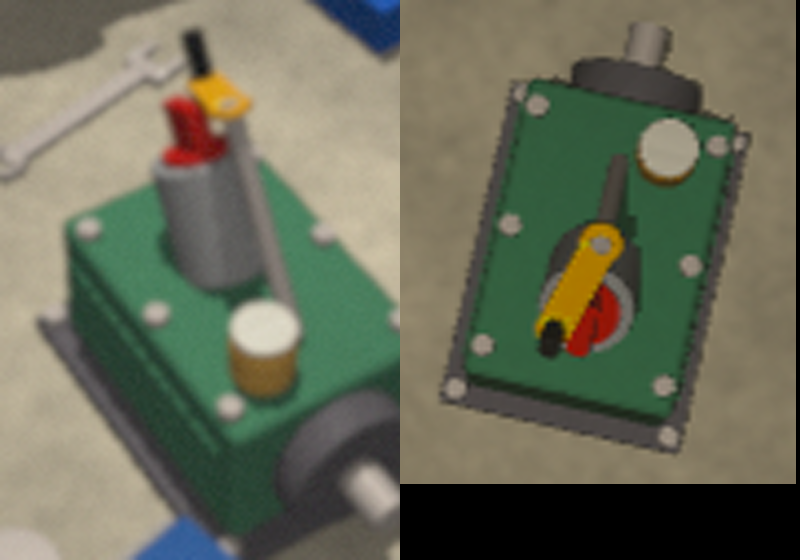

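```bash
python3 - <<'E'
from h import *
ct,cs=cam("top"),cam("scene")
T=lambda x,y:np.array([(x-400)/4.4+245,y/4.4+115]); S=lambda x,y:np.array([x/4+240,y/4+190])
yaw=np.radians(-13.1)
Rn=(Ro.from_euler('z',yaw)*Ro.from_euler('y',-30,degrees=True)).as_matrix()
print(Rn.round(3))
post,e=tri([(ct,T(601,243)),(cs,S(230,102))]);print("post",post.round(1),e)
M=post-Rn@[62,0,46];print("mouth from post",M.round(1))
kt,e=tri([(ct,T(550,345)),(cs,S(193,35))]);print("knobtop",kt.round(1),e,(Rn.T@(kt-M)).round(1))
print("mouth ring top view on z175",onz(ct,T(587,305),175).round(1))
for M_ in (M,):
  for nm,P in dict(mouth=[0,0,0],L=[0,30,0],Rr=[0,-30,0],dn=[-30,0,0],up=[30,0,0],tab=[0,0,34],tabdn=[-17,0,34],tabup=[17,0,34]).items():
    X=M_+Rn@P; a=proj(ct,X);b=proj(cs,X);print(nm,((a-[245,115])*4.4+[400,0]).round(),((b-[240,190])*4).round())
E
```

```text
[[ 0.843  0.227 -0.487]
 [-0.196  0.974  0.113]
 [ 0.5    0.     0.866]]
post [644.3 -61.2 243.2] [np.float64(0.47406681542851214), np.float64(0.5495426026518583)]
mouth from post [614.4 -54.2 172.4]
knobtop [584.7 -30.6 235.9] [np.float64(0.5479142533343085), np.float64(0.6084264816007887)] [ 2.2 16.3 72.2]
mouth ring top view on z175 [614.3 -55.5 175. ]
mouth [585. 305.] [198. 157.]
L [538. 295.] [240. 138.]
Rr [632. 316.] [155. 176.]
dn [575. 348.] [175. 148.]
up [595. 262.] [222. 166.]
tab [580. 327.] [183. 104.]
tabdn [574. 352.] [169. 100.]
tabup [586. 302.] [196. 109.]
```

```bash
cat >> h.py <<'E'
yaw=np.radians(-13.1)
Rn=(Ro.from_euler('z',yaw)*Ro.from_euler('y',-30,degrees=True)).as_matrix()
M=np.array([614.4,-54.8,174.5])
def state():
    s=monitor.sense();return s,np.array(s["eef_pos"],float),Ro.from_euler('xyz',s["tcp_rot"]).as_matrix()
def rot_to(Rt):
    s,p,R=state();return Ro.from_matrix(R.T@Rt).as_rotvec()
def shift_to(P): # tool-frame shift to world P
    s,p,R=state();return R.T@(np.asarray(P)-p)
def show():
    s,p,R=state();print(round(s["clock"],2),"neck TCP",(Rn.T@(p-M)).round(1),"neck rotvec of tool",Ro.from_matrix(Rn.T@R@SG.T).as_rotvec().round(3),"F",np.round(Rn.T@s["contact_force"],1),"op",round(s["opening"],3),"gf",s["grasp_force"],"q",np.round(s["qpos"],2))
SG=np.diag([1.,-1,-1])
E
python3 - <<'E'
from h import *
s,p,R=state();print(R.round(2),s["tcp_rot"],s["opening"])
for sg in([1,-1,-1],[-1,1,-1]):
    Rt=Rn@np.diag(sg);v=rot_to(Rt);print(sg,v.round(3),np.linalg.norm(v))
kn=M+Rn@[2.2,16.3,58+35];print("above knob",kn,"shift(now)",shift_to(kn).round(), "shift in target frame from here",(Rt.T@(kn-p)).round())
E
```

```text
[[-0.9   0.44 -0.  ]
 [ 0.44  0.9  -0.  ]
 [ 0.   -0.   -1.  ]] [-3.14034472e+00 -1.85896049e-06  2.69079238e+00] 0.9972243876580992
[1, -1, -1] [-0.758  0.086  2.826] 2.9273530467698863
[-1, 1, -1] [-0.059 -0.522 -0.217] 0.5679142554562794
above knob [574.66020728 -28.81673468 256.14036255] shift(now) [-530. -400.   -3.] shift in target frame from here [-373. -507.  211.]
```

```bash
sed -i 's/SG=np.diag.*/SG=np.diag([-1.,1,-1])/' h.py
python3 steer.py '{"ax":[0,0,0,0,0],"ay":[0,0,0,0,0],"az":[0,0,0,0,0],"x":[-16,-32,-32,-32,-32],"y":[-12,-25,-25,-25,-25],"z":[-5,-5,-5,-5,-4],"finger_gap":[1,1,1,1,1]}'
python3 steer.py '{"ax":[0,0,0,0,0],"ay":[0,0,0,0,0],"az":[0,0,0,0,0],"x":[-32,-32,-32,-32,-32],"y":[-25,-25,-25,-25,-25],"z":[-4,-4,-2,-2,-2],"finger_gap":[1,1,1,1,1]}'
python3 steer.py '{"ax":[0,0,0,0,0],"ay":[0,0,0,0,0],"az":[0,0,0,0,0],"x":[-32,-32,-32,-32,-32],"y":[-25,-25,-25,-25,-25],"z":[-2,-2,0,0,0],"finger_gap":[1,1,1,1,1]}'
python3 steer.py '{"ax":[-0.012,-0.012,-0.012,-0.012,-0.012],"ay":[-0.104,-0.104,-0.104,-0.104,-0.104],"az":[-0.043,-0.043,-0.043,-0.043,-0.043],"x":[-32,-10,0,0,0],"y":[-25,-8,0,0,0],"z":[0,0,0,0,0],"finger_gap":[1,1,1,1,1]}'
python3 - <<'E'
from h import *
show();P=M+Rn@[2.2,16.3,118];print(rot_to(Rn@SG).round(3),shift_to(P).round(1))
E
```

```text
clock: 0.52
eef_pos: [353.3, 397.3, 277.3]
tcp_rot: [-3.141, -0.0, 2.692]
contact_force: [-0.4, 1.7, 0.7]
opening: 1.001
grasp_force: 0.0
clock: 0.93
eef_pos: [443.0, 214.9, 291.4]
tcp_rot: [3.142, 0.0, 2.691]
contact_force: [0.1, 0.8, 0.4]
opening: 0.998
grasp_force: 0.0
clock: 1.35
eef_pos: [532.6, 32.5, 295.2]
tcp_rot: [-3.142, -0.0, 2.691]
contact_force: [1.4, -0.1, 0.5]
opening: 0.998
grasp_force: 0.0
clock: 1.77
eef_pos: [556.1, -13.4, 296.6]
tcp_rot: [3.139, 0.527, 2.912]
contact_force: [0.8, -0.8, -0.4]
opening: 1.001
grasp_force: 0.0
1.77 neck TCP [  3.7  27.1 138.8] neck rotvec of tool [ 0.002 -0.004 -0.001] F [ 0.6 -0.6 -0.8] op 1.001 gf 0.0 q [ 0.05 -0.01  2.08 -0.26  0.57 -1.11]
[ 0.002  0.004 -0.001] [  1.6 -10.9  20.8]
```

```bash

python3 steer.py '{"ax":[0,0,0,0,0],"ay":[0,0,0,0,0],"az":[0,0,0,0,0],"x":[1.6,0,0,0,0],"y":[-11,0,0,0,0],"z":[21,16,16,15,0],"finger_gap":[1,1,1,1,1]}' 20
python3 - <<'E'
from h import *
show();P=M+Rn@[2.2,16.3,71];print(rot_to(Rn@SG).round(3),shift_to(P).round(1))
cv2.imwrite("pics/w1.png",grab_frame("wrist")[:,:,::-1])
E
```

```text
clock: 2.18
eef_pos: [584.6, -31.4, 233.8]
tcp_rot: [3.14, 0.519, 2.91]
contact_force: [-0.4, 0.5, -0.7]
opening: 1.001
grasp_force: 0.0
2.18 neck TCP [-0.  16.  68.5] neck rotvec of tool [ 0.     0.005 -0.002] F [-0.8  0.4 -0.4] op 1.001 gf 0.0 q [ 0.01  0.13  2.09 -0.28  0.43 -1.11]
[ 0.    -0.005 -0.002] [-2.2  0.3 -2.5]
```

View pics/w1.png

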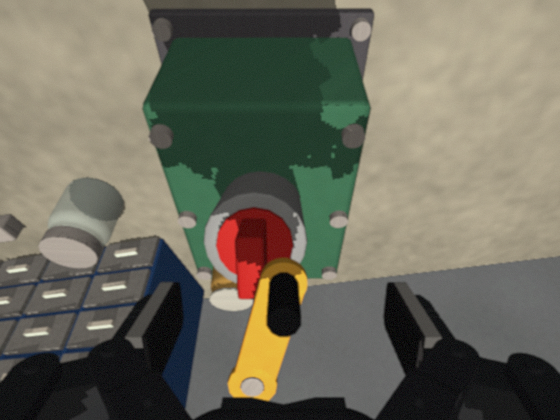

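The wrist view shows the knob at (284,305), midway between the open pads at x≈170 and 400. The keeper is tilted about 0.27 rad to the left over the red bung at (255,245). Next I close on the knob.

```bash

python3 steer.py '{"ax":[0,0,0,0,0],"ay":[0,0,0,0,0],"az":[0,0,0,0,0],"x":[-2.2,0,0,0,0],"y":[0,0,0,0,0],"z":[-2.5,0,0,0,0],"finger_gap":[1,0,0,0,0]}' 20
python3 steer.py '{"ax":[0,0,0,0,0],"ay":[0,0,0,0,0],"az":[0,0,0,0,0],"x":[0,0,0,0,0],"y":[0,0,0,0,0],"z":[0,0,0,0,0],"finger_gap":[0,0,0,0,0]}'|tail -3; python3 -c "
from h import *
show()"
```

```text
clock: 2.65
eef_pos: [586.0, -31.2, 240.4]
tcp_rot: [3.139, 0.523, 2.91]
contact_force: [0.5, -1.0, 0.4]
opening: 0.454
grasp_force: 0.0
contact_force: [-3.3, 1.4, 5.0]
opening: 0.155
grasp_force: 21.9
3.07 neck TCP [ 4.1 16.4 73.2] neck rotvec of tool [ 0.001  0.001 -0.003] F [-0.5  0.6  6.1] op 0.155 gf 21.948411762714386 q [ 0.01  0.12  2.09 -0.27  0.44 -1.11]
```

```bash

python3 steer.py '{"ax":[0,0,0,0,0],"ay":[0,0,0,0,0],"az":[0.12,0.12,0.12,0.12,0],"x":[-2.4,-2.4,-2.4,-2.4,0],"y":[7.06,7.06,7.06,7.06,0],"z":[0,0,0,0,0],"finger_gap":[0,0,0,0,0]}'
python3 - <<'E'
from h import *
show();s,p,R=state();q=Rn.T@(p-M);d=q-[62,0,0];print("rad",np.hypot(d[0],d[1]),"theta",np.arctan2(-d[1],-d[0]))
E
```

```text
clock: 3.48
eef_pos: [605.0, -8.9, 247.7]
tcp_rot: [2.876, 0.457, 2.362]
contact_force: [-1.5, -3.1, 4.1]
opening: 0.153
grasp_force: 21.9
3.48 neck TCP [19.7 42.5 73.2] neck rotvec of tool [ 0.001  0.    -0.489] F [ 1.4 -3.4  4. ] op 0.153 gf 21.93227380514145 q [ 0.06  0.14  2.04 -0.31  0.47 -0.55]
rad 59.997333544739995 theta -0.7882158146527649
```

```bash

python3 steer.py '{"ax":[0,0,0,0,0],"ay":[0,0,0,0,0],"az":[0.12,0.12,0.12,0.12,0.12],"x":[-2.2,-2.2,-2.2,-2.2,-2.2],"y":[7.2,7.2,7.2,7.2,7.2],"z":[0,0,0,0,0],"finger_gap":[0,0,0,0,0]}'
python3 steer.py '{"ax":[0,0,0,0],"ay":[0,0,0,0],"az":[0.12,0.11,0,0],"x":[-2.2,-2,0,0],"y":[7.2,6.6,0,0],"z":[0,0,0,0],"finger_gap":[0,0,0,0]}'
python3 - <<'E'
from h import *
show();s,p,R=state();q=Rn.T@(p-M);d=q-[62,0,0];print("rad",np.hypot(d[0],d[1]),"theta",np.arctan2(-d[1],-d[0]))
E
```

```text
clock: 3.9
eef_pos: [634.5, 0.6, 262.9]
tcp_rot: [2.673, 0.238, 1.771]
contact_force: [-5.0, -27.3, 6.7]
opening: 0.153
grasp_force: 22.2
clock: 4.23
eef_pos: [645.7, -1.1, 269.3]
tcp_rot: [2.638, 0.133, 1.568]
contact_force: [-10.8, -22.8, 9.3]
opening: 0.152
grasp_force: 22.6
4.23 neck TCP [63.3 59.4 73. ] neck rotvec of tool [-0.007  0.    -1.309] F [  0.  -24.7  10.7] op 0.152 gf 22.59523183107376 q [ 0.07  0.18  1.94 -0.29  0.55  0.25]
rad 59.38538527730239 theta -1.592764870787094
```

```bash

python3 steer.py '{"ax":[0,0,0,0,0],"ay":[0,0,0,0,0],"az":[0,0,0,0,0],"x":[0,0,0,0,0],"y":[0,0,0,0,0],"z":[0,0,0,0,0],"finger_gap":[1,1,1,1,1]}' | tail -3
python3 steer.py '{"ax":[0,0,0,0,0],"ay":[0,0,0,0,0],"az":[0,0,-0.12,-0.12,-0.12],"x":[0,0,0,0,0],"y":[0,0,0,0,0],"z":[-20,-30,-10,0,0],"finger_gap":[1,1,1,1,1]}' | tail -3
python3 steer.py '{"ax":[0,0,0,0,0],"ay":[0,0,0,0,0],"az":[-0.12,-0.12,-0.12,-0.12,-0.12],"x":[0,0,0,0,0],"y":[0,0,0,0,0],"z":[0,0,0,0,0],"finger_gap":[1,1,1,1,1]}' | tail -3
python3 steer.py '{"ax":[0,0,0,0],"ay":[0,0,0,0],"az":[-0.12,-0.12,-0.109,0],"x":[0,0,0,0],"y":[0,0,0,0],"z":[0,0,0,0],"finger_gap":[1,1,1,1]}' | tail -3
python3 - <<'E'
from h import *
show();P=M+Rn@[0,0,100];print(rot_to(Rn@SG).round(3),shift_to(P).round(1))
E
```

```text
contact_force: [0.3, 0.3, -0.4]
opening: 0.856
grasp_force: 0.0
contact_force: [-0.2, 0.3, 1.0]
opening: 0.997
grasp_force: 0.0
contact_force: [1.0, 0.2, 0.7]
opening: 0.998
grasp_force: 0.0
contact_force: [0.4, -0.2, 0.3]
opening: 1.005
grasp_force: 0.0
5.82 neck TCP [ 64.3  63.9 133. ] neck rotvec of tool [0.002 0.001 0.002] F [ 0.5 -0.1  0.1] op 1.005 gf 0.0 q [ 0.1   0.07  1.93 -0.26  0.65 -1.08]
[ 0.002 -0.001  0.002] [ 64.4 -63.8  33. ]
```

```bash

python3 steer.py '{"ax":[0,0,0,0,0],"ay":[0,0,0,0,0],"az":[0,0,0,0,0],"x":[21.5,21.5,21.5,0,0],"y":[-21.3,-21.3,-21.3,0,0],"z":[0,0,0,30,0],"finger_gap":[1,1,1,1,1]}' | tail -3
python3 - <<'E'
from h import *
show();im=grab_frame("wrist")[:,:,::-1].copy();c=cam("wrist")
for P in ([0,0,34],[17,7,34],[17,-7,34],[-17,7,34],[-17,-7,34],[22,0,5],[-22,0,5],[0,22,5],[0,-22,5]):
    u=proj(c,M+Rn@P);print(P,u.round(1));cv2.circle(im,tuple(int(x) for x in u.round()),2,(255,255,0),-1)
cv2.imwrite("pics/w2.png",im)
E
```

```text
contact_force: [-0.7, 0.1, 0.1]
opening: 0.999
grasp_force: 0.0
6.23 neck TCP [ -3.2  -1.2 100.8] neck rotvec of tool [ 0.     0.005 -0.008] F [-0.5 -0.1  0.5] op 0.999 gf 0.0 q [-0.02  0.05  2.11 -0.22  0.48 -1.19]
[0, 0, 34] [283.4 244.1]
[17, 7, 34] [295.3 270.3]
[17, -7, 34] [271.8 270.4]
[-17, 7, 34] [295.6 216.3]
[-17, -7, 34] [270.8 216.5]
[22, 0, 5] [283.6 256.7]
[-22, 0, 5] [283.1 194. ]
[0, 22, 5] [316.8 226.1]
[0, -22, 5] [249.9 226.5]
```

View pics/w2.png

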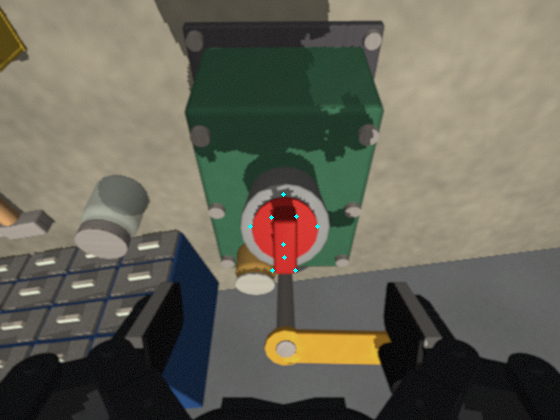

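The tab top is at (273–297, 221–274), about 2 px right of and 4 px below the prediction, so the correction is about +2 mm x and +0.7 mm y. The keeper plate points fully to the side from its post at (286,348). Next I descend onto the tab.

```bash

python3 steer.py '{"ax":[0,0,0,0,0],"ay":[0,0,0,0,0],"az":[0,0,0,0,0],"x":[-2,0,0,0,0],"y":[0.7,0,0,0,0],"z":[25,25,15,0,0],"finger_gap":[1,1,1,1,1]}' | tail -3
python3 - <<'E'
from h import *
show();P=M+Rn@[2,.7,31.5];print(rot_to(Rn@SG).round(3),shift_to(P).round(1))
E
```

```text
contact_force: [0.6, -0.5, -0.3]
opening: 1.003
grasp_force: 0.0
6.7 neck TCP [ 1.8  1.2 38. ] neck rotvec of tool [ 0.001  0.002 -0.004] F [ 0.4 -0.4 -0.6] op 1.003 gf 0.0 q [-0.03  0.19  2.09 -0.27  0.36 -1.14]
[ 0.001 -0.002 -0.004] [-0.2 -0.5  6.5]
```

```bash

python3 steer.py '{"ax":[0,0,0,0,0],"ay":[0,0,0,0,0],"az":[0,0,0,0,0],"x":[0,0,0,0,0],"y":[-0.5,0,0,0,0],"z":[6.5,0,0,0,0],"finger_gap":[1,0.3,0.2,0.1,0]}' 90| tail -3
python3 steer.py '{"ax":[0,0,0,0,0],"ay":[0,0,0,0,0],"az":[0,0,0,0,0],"x":[0,0,0,0,0],"y":[0,0,0,0,0],"z":[0,0,0,0,0],"finger_gap":[0,0,0,0,0]}' | tail -3
python3 - <<'E'
from h import *
show()
E
```

```text
contact_force: [0.9, -0.7, -0.2]
opening: 0.458
grasp_force: 0.0
contact_force: [-4.2, 1.2, 6.5]
opening: 0.142
grasp_force: 87.7
7.53 neck TCP [ 1.7  0.2 32. ] neck rotvec of tool [ 0.001  0.001 -0.004] F [-0.5  0.2  7.8] op 0.142 gf 87.71229028701782 q [-0.04  0.2   2.09 -0.28  0.35 -1.14]
```

```bash

python3 steer.py '{"ax":[0.05,0.05,0.05,0.05,0.05],"ay":[0,0,0,0,0],"az":[0,0,0,0,0],"x":[0,0,0,0,0],"y":[1.58,1.58,1.58,1.58,1.58],"z":[-1.06,-1.06,-1.06,-1.06,-1.06],"finger_gap":[0,0,0,0,0]}'
python3 -c "
from h import *
show()"
python3 steer.py '{"ax":[0,0],"ay":[0,0],"az":[0,0],"x":[0,0],"y":[0,0],"z":[0,0],"finger_gap":[0,0]}' |tail -3
python3 -c "
from h import *
show()"
```

```text
clock: 7.95
eef_pos: [599.9, -43.5, 206.5]
tcp_rot: [-2.892, 0.523, 2.908]
contact_force: [-1.1, -0.4, 0.7]
opening: 0.143
grasp_force: 91.0
7.95 neck TCP [ 1.6  7.7 36. ] neck rotvec of tool [-0.252  0.001 -0.004] F [-0.5 -0.7  1.1] op 0.143 gf 91.04802339934395 q [ 0.14  0.25  2.04 -0.8   0.61 -0.51]
contact_force: [-3.3, 0.0, 8.9]
opening: 0.144
grasp_force: 92.0
8.12 neck TCP [ 2.2  8.7 36.5] neck rotvec of tool [-0.249  0.001 -0.002] F [ 1.7 -0.7  9.3] op 0.144 gf 91.99678301811218 q [ 0.14  0.25  2.04 -0.8   0.6  -0.52]
```

```bash

python3 steer.py '{"ax":[-0.05,-0.05,-0.05,-0.05,-0.05],"ay":[0,0,0,0,0],"az":[0,0,0,0,0],"x":[0,0,0,0,0],"y":[-1.7,-1.7,-1.7,-1.7,-1.7],"z":[-1,-1,-1,-0.3,-0.3],"finger_gap":[0,0,0,0,0]}'|tail -3
python3 -c "
from h import *
show()"
python3 steer.py '{"ax":[-0.05,-0.05,-0.05,-0.05,-0.05],"ay":[0,0,0,0,0],"az":[0,0,0,0,0],"x":[0,0,0,0,0],"y":[-1.7,-1.7,-1.7,-1.7,-1.7],"z":[-0.3,-0.3,-0.3,-0.3,-0.3],"finger_gap":[0,0,0,0,0]}'|tail -3
python3 steer.py '{"ax":[0,0],"ay":[0,0],"az":[0,0],"x":[0,0],"y":[0,0],"z":[0,0],"finger_gap":[0,0]}' |tail -3
python3 - <<'E'
from h import *
show();im=grab_frame("scene")[170:290,220:360,::-1]
im2=grab_frame("wrist")[100:400,130:430,::-1]
a=cv2.resize(im,(490,420),interpolation=cv2.INTER_CUBIC)
o=np.zeros((420,790,3),np.uint8);o[:,:490]=a;o[:300,490:]=im2;cv2.imwrite("pics/r1.png",o)
E
```

```text
contact_force: [-0.9, 1.0, -0.4]
opening: 0.148
grasp_force: 91.0
8.53 neck TCP [ 2.   0.5 41.1] neck rotvec of tool [ 0.004 -0.001 -0.003] F [-1.1  0.7  0.2] op 0.148 gf 90.96399664878845 q [-0.04  0.18  2.1  -0.26  0.36 -1.16]
contact_force: [-1.6, -5.4, -3.5]
opening: 0.143
grasp_force: 90.8
contact_force: [0.1, -2.0, -0.4]
opening: 0.139
grasp_force: 90.9
9.12 neck TCP [-0.2 -7.5 40.9] neck rotvec of tool [ 0.209  0.007 -0.006] F [ 0.3 -1.9 -0.6] op 0.139 gf 90.94013214111328 q [-0.2   0.18  2.11  0.55  0.38 -2.07]
```

View pics/r1.png

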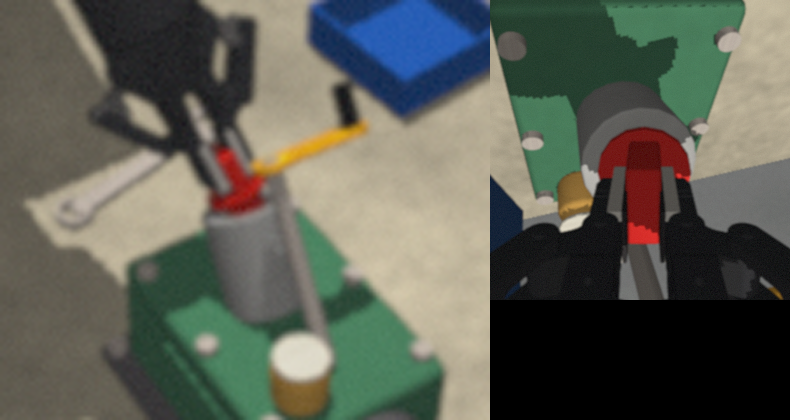

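The scene view shows the bung (240,180) in the grip leaning right in the neck mouth, with its flange lifted on the left and the keeper clear, its knob at (345,105). Lean is 12°; I'll add slightly more, then straighten while lifting out.

```bash

python3 steer.py '{"ax":[-0.03,-0.02,0,0],"ay":[0,0,0,0],"az":[0,0,0,0],"x":[0,0,0,0],"y":[-1,-0.7,0,0],"z":[-0.5,0,0,0],"finger_gap":[0,0,0,0]}'|tail -3
python3 -c "
from h import *
show()"
python3 steer.py '{"ax":[0.05,0.05,0.05,0.05,0.05],"ay":[0,0,0,0,0],"az":[0,0,0,0,0],"x":[0,0,0,0,0],"y":[1.8,1.8,1.8,1.8,1.8],"z":[-1,-3,-4,-5,-6],"finger_gap":[0,0,0,0,0]}'|tail -3
python3 -c "
from h import *
show()"
python3 steer.py '{"ax":[0,0,0,0,0],"ay":[0,0,0,0,0],"az":[0,0,0,0,0],"x":[0,0,0,0,0],"y":[0,0,0,0,0],"z":[-12,-15,-20,-20,0],"finger_gap":[0,0,0,0,0]}'|tail -3
python3 - <<'E'
from h import *
show();s,p,R=state()
Rt=Ro.from_euler('xyz',[np.pi,0,np.radians(180-6.6)]).as_matrix()
for k in(0,1): 
  Rt2=Rt@Ro.from_euler('z',90*k,degrees=True).as_matrix();print("rot to down",rot_to(Rt2).round(3))
print("shift to bin hi",shift_to([462,310,250]).round(1),p)
E
```

```text
contact_force: [-2.2, -6.2, -0.0]
opening: 0.146
grasp_force: 91.2
9.55 neck TCP [-0.  -8.8 41. ] neck rotvec of tool [ 0.258  0.006 -0.004] F [-0.6 -6.5  0.4] op 0.146 gf 91.24460577964783 q [-0.24  0.19  2.11  0.7   0.42 -2.24]
contact_force: [0.9, -0.7, -0.6]
opening: 0.148
grasp_force: 90.9
9.97 neck TCP [-1.2 -1.9 58.7] neck rotvec of tool [ 0.037  0.011 -0.002] F [ 0.5 -0.5 -1. ] op 0.148 gf 90.94174146652222 q [-0.06  0.14  2.1  -0.12  0.39 -1.32]
contact_force: [0.0, 0.4, -1.2]
opening: 0.142
grasp_force: 91.0
10.38 neck TCP [  1.3  -4.3 128.2] neck rotvec of tool [ 0.04   0.007 -0.002] F [-0.6  0.4 -1. ] op 0.142 gf 90.97986102104187 q [-0.06 -0.01  2.1  -0.09  0.53 -1.35]
rot to down [ 0.01   0.518 -0.102]
rot to down [0.408 0.392 1.431]
shift to bin hi [164.5 326.6 -38.5] [552.09505336 -44.69823736 286.12119174]
```

```bash

python3 steer.py '{"ax":[0.002,0.002,0.002,0.002,0.002],"ay":[0.104,0.104,0.104,0.104,0.104],"az":[-0.02,-0.02,-0.02,-0.02,-0.02],"x":[10,10,10,10,10],"y":[20,30,30,30,30],"z":[0,0,0,0,0],"finger_gap":[0,0,0,0,0]}'|tail -3
python3 - <<'E'
from h import *
show();s,p,R=state()
Rt=Ro.from_euler('xyz',[np.pi,0,np.radians(180-6.6)]).as_matrix()
print("rot",rot_to(Rt).round(3),"shift to bin hi",shift_to([462,310,250]).round(1),p)
E
```

```text
contact_force: [0.8, -0.6, -0.8]
opening: 0.147
grasp_force: 91.0
10.8 neck TCP [-54.7 134.  142. ] neck rotvec of tool [0.028 0.533 0.109] F [ 0.4 -0.4 -1.1] op 0.147 gf 91.00333571434021 q [ 0.19  0.21  1.79  0.    1.15 -1.27]
rot [-0.    -0.01  -0.002] shift to bin hi [ 91.  198.2  21. ] [529.49537091 102.56077099 270.14884254]
```

```bash

python3 steer.py '{"ax":[0,0,0,0,0],"ay":[0,0,0,0,0],"az":[0,0,0,0,0],"x":[15,15,15,15,15],"y":[33,33,33,33,33],"z":[3,3,3,4,4],"finger_gap":[0,0,0,0,0]}'|tail -3
python3 steer.py '{"ax":[0,0,0],"ay":[0,0,0],"az":[0,0,0],"x":[15,0,0],"y":[33,0,0],"z":[4,0,0],"finger_gap":[0,0,0]}'|tail -3
python3 - <<'E'
from h import *
show();s,p,R=state();print("shift to bin",shift_to([462,310,68]).round(1),p)
im=np.hstack([cv2.resize(grab_frame("top")[180:300,100:240,::-1],(392,336)),grab_frame("wrist")[84:,:,::-1][:,84:476]])
cv2.imwrite("pics/b1.png",im)
E
```

```text
contact_force: [1.5, 0.6, -1.3]
opening: 0.139
grasp_force: 91.0
contact_force: [0.5, -0.4, 0.4]
opening: 0.148
grasp_force: 91.0
11.47 neck TCP [-162.6  320.8  179.8] neck rotvec of tool [0.029 0.529 0.112] F [ 0.7 -0.2  0. ] op 0.148 gf 90.99011063575745 q [ 0.59  0.25  1.78  0.    1.11 -0.87]
shift to bin [-8.000e-01  1.000e-01  1.809e+02] [462.400181   309.94349433 248.89725386]
```

View pics/b1.png

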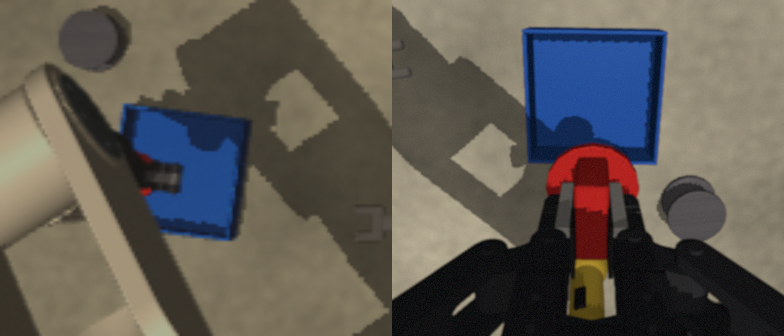

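The bung is held over the blue bin. In the top crop the gripper tip is at (165,180) inside the bin outline, and the spool is clear. Next I lower it.

```bash

python3 steer.py '{"ax":[0,0,0,0,0],"ay":[0,0,0,0,0],"az":[0,0,0,0,0],"x":[0,0,0,0,0],"y":[0,0,0,0,0],"z":[20,35,35,35,25],"finger_gap":[0,0,0,0,0]}'|tail -3
python3 steer.py '{"ax":[0,0,0,0,0],"ay":[0,0,0,0,0],"az":[0,0,0,0,0],"x":[0,0,0,0,0],"y":[0,0,0,0,0],"z":[15,8,4,0,0],"finger_gap":[0,0,0,0,0]}'
python3 -c "
from h import *
s,p,R=state();print(p,s['contact_force'])"
```

```text
contact_force: [-0.1, 0.2, 0.3]
opening: 0.143
grasp_force: 91.0
clock: 12.4
eef_pos: [462.9, 308.5, 74.0]
tcp_rot: [3.14, -0.006, 3.023]
contact_force: [-0.1, 0.6, 0.1]
opening: 0.141
grasp_force: 91.0
[462.86526692 308.54522459  73.96667409] [-0.10116057  0.64607091  0.13369206]
```

```bash

python3 steer.py '{"ax":[0,0,0,0],"ay":[0,0,0,0],"az":[0,0,0,0],"x":[0,0,0,0],"y":[0,0,0,0],"z":[6,5,0,0],"finger_gap":[0,0,0,0]}'
python3 steer.py '{"ax":[0,0,0,0,0],"ay":[0,0,0,0,0],"az":[0,0,0,0,0],"x":[0,0,0,0,0],"y":[0,0,0,0,0],"z":[0,0,0,0,0],"finger_gap":[0.3,0.4,0.45,0.45,0.45]}' 20
python3 steer.py '{"ax":[0,0,0,0,0],"ay":[0,0,0,0,0],"az":[0,0,0,0,0],"x":[0,0,0,0,0],"y":[0,0,0,0,0],"z":[-10,-30,-40,-40,-40],"finger_gap":[0.45,0.45,0.45,0.45,0.45]}'|tail -3
python3 steer.py '{"ax":[0,0,0,0,0],"ay":[0,0,0,0,0],"az":[0,0,0,0,0],"x":[0,25,40,40,0],"y":[0,0,0,0,0],"z":[-20,0,0,0,0],"finger_gap":[0.45,0.45,0.45,0.45,0.45]}'
python3 - <<'E'
from h import *
t=grab_frame("top");s=grab_frame("scene")
im=np.hstack([cv2.resize(t[110:290,90:350,::-1],(520,360)),cv2.resize(s[150:300,240:350,::-1],(264,360))])
cv2.imwrite("pics/f1.png",im)
E
```

```text
clock: 12.73
eef_pos: [461.8, 308.6, 62.0]
tcp_rot: [3.141, -0.007, 3.024]
contact_force: [0.2, -0.3, -0.7]
opening: 0.142
grasp_force: 91.0
clock: 13.15
eef_pos: [462.0, 308.7, 62.2]
tcp_rot: [3.14, -0.007, 3.024]
contact_force: [0.2, 0.0, 0.4]
opening: 0.448
grasp_force: 0.0
contact_force: [0.8, 0.4, 0.4]
opening: 0.447
grasp_force: 0.0
clock: 13.98
eef_pos: [353.1, 319.7, 243.1]
tcp_rot: [-3.141, -0.01, 3.025]
contact_force: [0.4, -0.4, -0.7]
opening: 0.448
grasp_force: 0.0
```

View pics/f1.png

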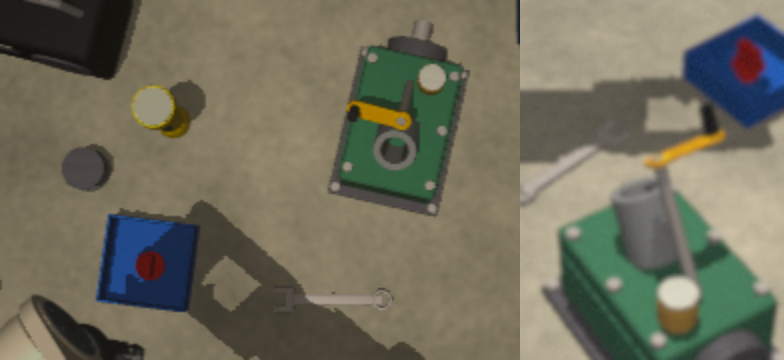

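The bung stands in the blue bin at (150,265), the neck at (395,150) is empty, the keeper points left at a quarter turn, and the tin, torch, spool and wrench haven't moved. I'm handing it in.

```bash
python3 steer.py '{"ax":[0,0,0],"ay":[0,0,0],"az":[0,0,0],"x":[0,0,0],"y":[0,0,0],"z":[0,0,0],"finger_gap":[0.45,0.45,0.45]}' | tail -3; python3 -c "
from rig import r, ticket, monitor, grab_frame, camera_params
print(ticket.sign_off())"
```

```text
contact_force: [-0.4, -0.4, -0.4]
opening: 0.451
grasp_force: 0.0
the job is handed in; nothing more can be done
None
```

The job is handed in at about 14 s: the keeper is swung about 91° to the left, the bung was rocked out with about 14° of lean left and then 15° right, and it was lowered and released in the blue bin, with nothing else seen to have moved.

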